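Fetch the strip carrier out of the deep test bath

ROBOT

A 6-joint arm with a two-finger parallel gripper is mounted at the origin on the work surface. World frame = base frame: x ahead of the robot, y to its left, z up, the work surface at z = 0. Lengths are in m, angles in rad, forces in N, time in s.
With the tool pointing down it reaches from about 0.35 to 0.975 m from the base axis. Payload 7.1 kg.
Tool frame: the origin (TCP) lies midway between the tips of the shut fingers; the grasp point (between the pads) lies 19 mm behind it; z points along the fingers, y is the line along which they close (so a half turn about z gives the same grasp; the last joint's range is limited). The gripper opens to 88 mm and grips with 3 to 60 N. Pads are 20 mm wide; open, the fingers measure 115 mm over their backs; the gripper's body (75 mm by 178 mm) begins 61 mm behind the grasp point.
Start: joints at [-1.137, 0.423, 1.63, -0, 1.089, -0.019], TCP at [0.273, -0.562, 0.223] pointing down, gripper open.
Joint ranges: [-3, 3], [-0.9, 2.11], [0.09, 2.58], [-1.31, 4.45], [0.11, 2.69], [-2.54, 2.54]. Speed limits (rad/s): [2.39, 2.39, 3.01, 3.14, 3.14, 3.14].

INTERFACE

Orientations are given as a unit quaternion [w, x, y, z].
In Python, from station import move_pose, movel, movej, command_gripper, wait, inverse_kinematics, read_camera, camera_info, MotionError, job_done, get_time, get_joint_pos, get_qvel, get_effort, get_tcp_pos, get_ee_rot, get_ft_force, get_ft_torque, get_grip_width, get_finger_force gives the robot as it stands. Calls block until the motion is done:
- move_pose(position, orientation): joint-space move of the TCP to a pose.
- movel(position, frame=None, v=0.15, until_force=None): straight line of the TCP; frame=None keeps the orientation; v is the mean speed in m/s. With until_force (N) it stops when the force on the tool has changed by that much, and returns True; else False.
- movej(angles): joint-space move.
- command_gripper(opening): opening from 0.0 (shut) to 1.0 (fully open); the grip force is fixed at half the most; returns when the fingers have stopped.
- wait(seconds).
- inverse_kinematics(position, orientation): joint angles nearest the present ones, or None.
- read_camera(name): name is "scene" or "top"; returns the picture (420x560x3 uint8, red, green, blue); there is no depth.
- camera_info(name): a dict with "intrinsics" (3x3 intrinsics, pixels), "dist" ([k1, k2, p1, p2, k3] as OpenCV has them; the pictures are not rectified), "T" (4x4, takes a point from camera to world coordinates). Camera axes: x right, y up, looking along -z (the intrinsics and any distortion apply to the point x, -y, -z); pixel columns grow to the right and rows downward; lengths in m; the calibration is good to about 2 mm. A picture is of the moment at which its call begins. camera_info takes no time and is no camera call.
A pose or a line that the arm cannot do raises MotionError and nothing moves.
- job_done(): hands the job in; it is judged then, once.
Readings, each from a call of its own:
- get_time(): time.
- get_joint_pos(): joint angles.
- get_qvel(): joint speeds.
- get_effort(): joint torques, N m.
- get_tcp_pos(): TCP position.
- get_ee_rot(): TCP orientation.
- get_ft_force(): force on the tool from outside, world axes, zero at the start.
- get_ft_torque(): the same for the moment, N m.
- get_grip_width(): opening from 0.0 (shut) to 1.0 (fully open).
- get_finger_force(): force on a finger pad.
Only numpy, scipy, OpenCV 4.12 (cv2) and the standard library are available. Lean on these libraries where they do the work, as an engineer would, in place of code of your own. Each camera call takes 0.05 s, during which the arm holds its last target. There are 200 camera calls.

TASK

With the hook rod, and without touching the carrier with the fingers, get the copper-strip carrier out of the deep well of the test bath: catch its crossbar, draw it gently forward along its rails just until you feel it come up against the spring stop, where it is clear of the keepers, and lift it straight out there without forcing it. Hang it by its crossbar in the notches of the drip stand, then put the hook rod back in its holder, collar resting on the rim. Do not lean hard on the bath and leave the other things on the bench where they are.

Things in the scene. Friction and masses are not known exactly. Their poses are not given: they have to be found in the camera images.
- hook_rod: Steel hook rod, black handle, upright hook-down in its holder, 0.16 kg. Origin: mid saddle (top of the hook's foot); z up the rod, x from shank to lip. Throat x -5 to +5 mm; foot 5 mm thick below; lip x 5 to 9 mm, 10 mm high; all 22 mm wide (y). Shank x -10 to -5 mm, 22 mm wide up to z 22 mm, 10 mm above. Collar 60 mm square, z 103 to 107 mm.
- rod_grip (a point): Middle of the rod's black handle, 132 mm above the rod's origin; same axes. The handle is 24 (x) by 20 (y) mm and spans 107 to 155 mm above the rod's origin: grip it here from above, fingers closing along y.
- holder: Grey upright square tube for the rod, fixed: 46 mm outside, 36 mm inside, rim 115 mm above the bench, foot 90 mm square. Origin on the bench under its centre. With the rod home its collar lies on the rim, the rod's origin 12 mm above the bench near the tube's axis; at the start the rod's yaw is within 0.1 rad of the holder's.
- bath: White test bath box, fixed, 150 mm tall, 256 (x) by 240 (y) mm, blue panel in front (-x). Origin on the bench under the centre of its well: a shaft 116 (x) by 68 (y) mm, open on top, floor 6 mm above the bench. The front face is 76 mm in front of the origin.
- well_mouth (a point): Centre of the well's mouth, 150 mm above the bench; axes as the bath. Each side wall has a fixed rail reaching 12 mm in (44 mm free between): a level ledge 75 mm above the bench and over it two keeper strips (underside 84, top 88 mm above the bench), one rear, one front, with a 10.5 mm gap between them where the crossbar can be lifted out.
- well_floor (a point): Centre of the well's floor. A spring stop across each rail holds back the bar in the gap: 4 N to start it, 5 N at its end 13 mm on; past 1.5 mm the bar is under the front keeper. The stop face is 8 to 36 mm in front (-x) of the well's centre, 19 to 45 mm of sliding from the bar's start: not measured, feel for it. Lifted under a keeper the bar jams.
- carrier: Steel carrier with two copper strips, 0.08 to 0.16 kg. Origin: centre of its square crossbar (60 mm along y, 6 mm thick). Wires at y +-17.5 mm (3 mm thick) lead down to a cross plate 12 by 40 mm, top 32 mm below the origin; lowest point 67 mm below. At the start the crossbar's ends lie on the rails under the keepers, along the bath's y, 78 mm above the bench.
- drip_stand: Aluminium stand, fixed: two posts 8 mm thick at y +-27 mm (46 mm free between) on a foot 90 by 100 mm, 6 mm thick; each post has an open-topped notch 16 mm wide (x), floor 92 mm above the bench, flared sides up to 113 mm. Origin on the bench at the foot's centre. The hook can drop down between the posts and back out to -x.
- drip_seat (a point): Where the crossbar's centre belongs on the drip stand: midway between the two notches, 95 mm above the bench, crossbar along the stand's y; axes as the stand.
- beaker: Bystander, leave alone: clear glass beaker, 72 mm across, 85 mm tall. Origin at the centre of its underside.
- reagent_bottle: Bystander, leave alone: amber bottle, 64 mm across, 125 mm tall. Origin at the centre of its underside.
- sample_jar: Bystander, leave alone: glass jar with a white cap, 56 mm across, 60 mm tall. Origin at the centre of its underside.
- porcelain_dish: Bystander, leave alone: white porcelain dish, 80 mm across, 30 mm tall. Origin at the centre of its underside.
- spatula: Bystander, leave alone: steel spatula, 160 mm long, lying flat. Origin at the centre of its underside.
- weight: Bystander, leave alone: brass knob weight, 36 mm across, 48 mm tall. Origin at the centre of its underside.
There are look-alikes about, which are no part of the job. What is shaped like the hook_rod but pink or red is not meant.

How it is judged:
On the way, in this order (a step that is already met when the one before it is completed fails the run):
1. the hook rod is lifted out of its holder (z of hook_rod in the frame of holder above 0.08 m and contact force between the fingers and hook_rod above 1 N), for 0.1 s.
2. the carrier hangs on the hook rod, clear above the bath (z of carrier in the frame of well_mouth above 0.066 m and contact force between hook_rod and carrier above 0.4 N), for 0.2 s.
3. the carrier hangs in the notches of the drip stand, off the hook (x of carrier in the frame of drip_seat between -0.008 and 0.008 m and y of carrier in the frame of drip_seat between -0.012 and 0.012 m and z of carrier in the frame of drip_seat between -0.003 and 0.003 m and angle between carrier's own z axis and vertical below 0.2 rad and angle between the y axis of carrier and the y axis of drip_seat, either way round below 0.35 rad and contact force between hook_rod and carrier below 0.05 N), for 0.2 s.
At the end, for the whole second after the job is handed in: The carrier rests still in both drip-stand notches (crossbar within 8 mm across, 12 mm along, 3 mm in height of the seat; upright to 0.2 rad, in line to 0.35 rad), off the hook; the rod stands still in its holder (14 mm of its axis, origin under 15 mm up, upright to 0.08 rad) (all of step 3 and horizontal distance between hook_rod and holder below 0.014 m and z of hook_rod in the frame of holder below 0.015 m and angle between hook_rod's own z axis and vertical below 0.08 rad and linear speed of each of carrier, hook_rod below 0.02 m/s); the robot touches nothing.
It fails at once if the hook rod presses or pulls on the carrier with more than 15 N (contact force between hook_rod and carrier above 15 N).
It fails at once if the hook rod presses on the bath with more than 20 N (contact force between hook_rod and bath above 20 N).
It fails at once if the fingers touch the carrier (contact force between the fingers and carrier above 0.5 N).
It fails at once if the carrier is turned over or thrown down (angle between carrier's own z axis and vertical above 1.2 rad or linear speed of carrier above 1 m/s).
It fails at once if another thing on the bench is moved by more than 20 mm (distance of any of beaker, reagent_bottle, sample_jar, porcelain_dish, spatula, weight from where it was at the start of the episode above 0.02 m).
It also fails if it takes over 69 s, if anything falls off the work surface, if the arm or the gripper's body presses on something with over 40 N, if the wrist force passes 120 N, or if a joint passes its speed limit or range.

## Working session

There is one attempt and no reset: what is moved stays moved. The work goes in short steps, each a Python script; the robot and the scene stay as the last script left them, time stands still between calls to the robot, and variables do not carry over. Pictures are saved under pics/ and viewed, at most 10 in all, crops included, and the job is handed in when it is done.

```bash
mkdir -p pics; ls; python3 - <<'E'
from station import *
import cv2,numpy as np
for n in("scene","top"):
    im=read_camera(n); cv2.imwrite(f"pics/{n}0.png",cv2.resize(im[:,:,::-1],(800,600),interpolation=cv2.INTER_CUBIC)); np.save(f"pics/{n}0.npy",im)
    c=camera_info(n); print(n,np.round(c["intrinsics"],1).tolist(),c["dist"],np.round(c["T"],3).tolist())
print(get_time(),get_ee_rot(),get_ft_force())
E
```

```text
pics
scene [[502.1, 0.0, 276.1], [0.0, 502.1, 208.5], [0.0, 0.0, 1.0]] [-0.1043746  0.         0.         0.         0.       ] [[-0.831, -0.393, 0.393, 0.965], [0.556, -0.573, 0.602, 0.836], [-0.012, 0.719, 0.695, 0.956], [0.0, 0.0, 0.0, 1.0]]
top [[479.2, 0.0, 276.7], [0.0, 479.2, 209.0], [0.0, 0.0, 1.0]] [-0.01477823  0.          0.          0.          0.        ] [[-0.006, 0.977, -0.212, 0.243], [-1.0, -0.007, -0.003, 0.111], [-0.005, 0.212, 0.977, 1.179], [0.0, 0.0, 0.0, 1.0]]
0.1 [-6.66266246e-04  9.74479792e-01  2.24474212e-01 -1.37162571e-04] [ 0.5752472   0.03821669 -0.47784701]
```

View pics/scene0.png

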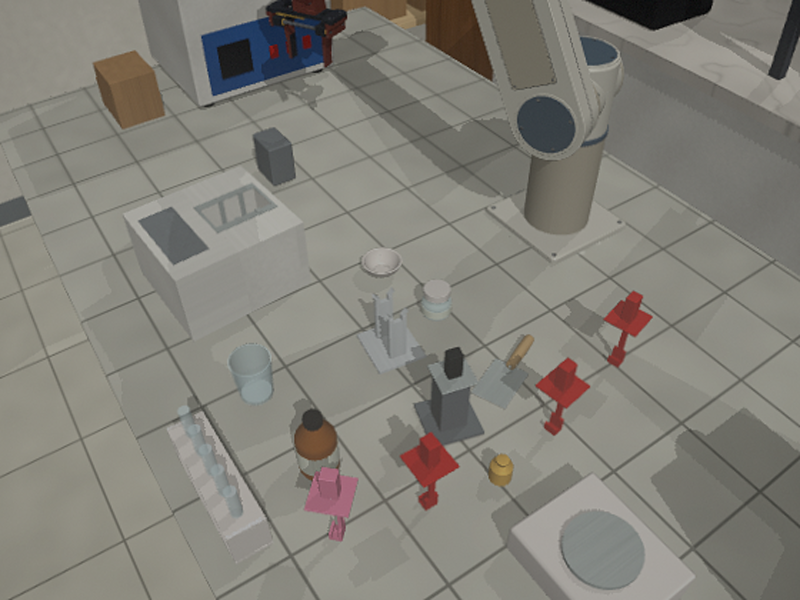

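View pics/top0.png

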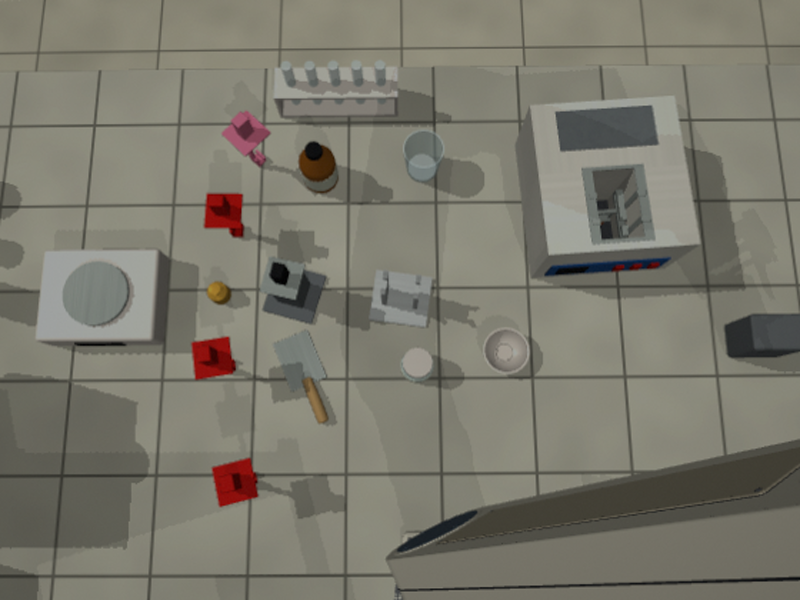

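```bash
cat > h.py <<'E'
from station import *
import cv2,numpy as np
from scipy.spatial.transform import Rotation as R
def ray(cam,uv):
    c=camera_info(cam); T=np.array(c["T"])
    p=cv2.undistortPoints(np.array(uv,float).reshape(-1,1,2),np.array(c["intrinsics"]),np.array(c["dist"]))[:,0]
    d=np.c_[p[:,0],-p[:,1],-np.ones(len(p))]@T[:3,:3].T
    return T[:3,3],d
def onz(cam,uv,z):
    o,d=ray(cam,uv); return o+d*((z-o[2])/d[:,2])[:,None]
def proj(cam,P):
    c=camera_info(cam); T=np.array(c["T"]); q=(np.atleast_2d(P)-T[:3,3])@T[:3,:3]
    return cv2.projectPoints(np.c_[q[:,0],-q[:,1],-q[:,2]],np.zeros(3),np.zeros(3),np.array(c["intrinsics"]),np.array(c["dist"]))[0][:,0]
E
python3 - <<'E'
import cv2,numpy as np
t=np.load("pics/top0.npy")[:,:,::-1]; s=np.load("pics/scene0.npy")[:,:,::-1]
z=lambda im,x,y:cv2.resize(im[y:y+60,x:x+80],(400,300),interpolation=cv2.INTER_CUBIC)
cv2.imwrite("pics/c1.png",np.vstack([np.hstack([z(t,392,112),z(t,245,180)]),np.hstack([z(t,165,175),z(s,285,240)])]))
E
```

```text
(no output)
```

View pics/c1.png

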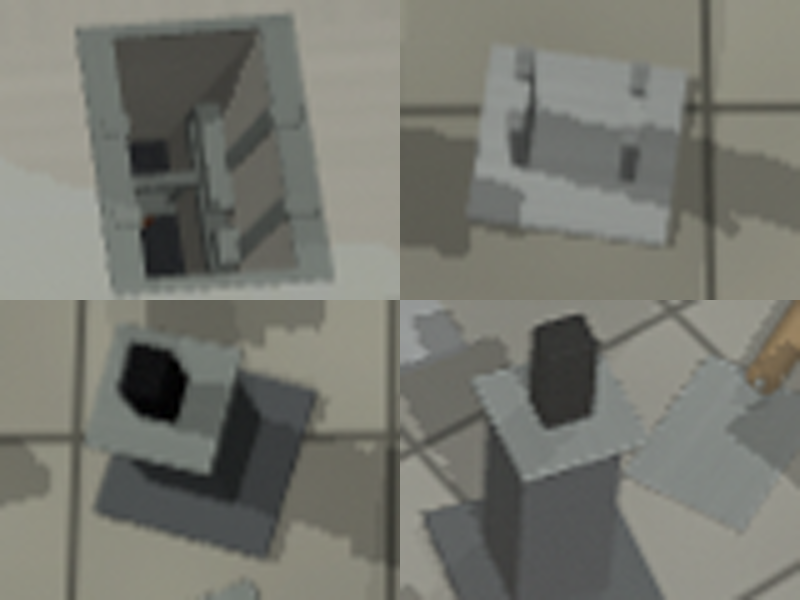

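```bash
cat > m.py <<'E'
from h import *
t=cv2.cvtColor(np.load("pics/top0.npy"),cv2.COLOR_RGB2GRAY)
def go(name,pts,off,sc,z,win=3,cam="top",g=t):
    p=((np.array(pts,float)+.5)/sc-.5+np.array(off)).astype(np.float32)
    q=cv2.cornerSubPix(g,p.reshape(-1,1,2).copy(),(win,win),(-1,-1),(3,30,.01))[:,0]
    w=onz(cam,q,z)[:,:2]; e=np.roll(w,-1,0)-w
    print(name,"moved",np.round(np.linalg.norm(q-p,axis=1),1),"\n ",np.round(w,4).tolist(),"mid",np.round(w.mean(0),4),"\n  sides mm",np.round(1000*np.linalg.norm(e,axis=1),1),"ang",np.round(np.degrees(np.arctan2(e[:,1],e[:,0])),1))
    return w
o=1/0.7
go("bath top",[(530,107),(674,97),(698,245),(543,262)],(0,0),o,.15)
A=(392,112)
go("mouth outer",[(78,30),(292,14),(332,280),(115,292)],A,5,.15)
go("mouth inner",[(113,38),(258,30),(300,275),(145,280)],A,5,.15)
go("stand foot",[(90,45),(290,72),(268,243),(70,215)],(245,180),5,.006)
go("posts R dark/light",[(115,48-0),(133,48),(233,65),(249,65)],(245,180),5,.113)
go("holder foot",[(317,390-300),(270,557-300),(95,510-300)],(165,175),5,.003)
go("collar",[(112,24),(243,48),(213,175),(85,142)],(165,175),5,.117)
for n in [((0,0))]:
    im=np.load("pics/top0.npy").astype(int)[175:235,165:245]
    m=(im.max(2)<30).astype(np.uint8); c=max(cv2.findContours(m,0,2)[0],key=cv2.contourArea)
    print("black",cv2.boundingRect(c),np.squeeze(cv2.approxPolyDP(cv2.convexHull(c),1,True)).tolist())
E
python3 m.py
```

```text
bath top moved [0.9 1.2 2.7 0.8] 
  [[0.789, -0.1068], [0.8064, -0.3457], [0.5534, -0.3645], [0.5254, -0.1152]] mid [ 0.6685 -0.2331] 
  sides mm [239.6 253.7 250.8 263.7] ang [ -85.8 -175.8   96.4    1.8]
mouth outer moved [0.9 0.2 0.  0.8] 
  [[0.6799, -0.184], [0.6866, -0.2844], [0.5587, -0.2918], [0.552, -0.1935]] mid [ 0.6193 -0.2384] 
  sides mm [100.6 128.2  98.6 128.3] ang [ -86.2 -176.7   93.9    4.2]
mouth inner moved [2.5 2.3 3.1 0.8] 
  [[0.6797, -0.2055], [0.6837, -0.2668], [0.5579, -0.2711], [0.5586, -0.2096]] mid [ 0.62   -0.2382] 
  sides mm [ 61.5 125.9  61.5 121.2] ang [ -86.3 -178.    89.4    2. ]
stand foot moved [0.  0.  0.6 1.8] 
  [[0.5511, 0.1507], [0.5363, 0.0498], [0.4484, 0.0636], [0.4595, 0.1588]] mid [0.4988 0.1057] 
  sides mm [101.9  89.   95.8  91.9] ang [-98.4 171.1  83.3  -5.1]
posts R dark/light moved [1.6 1.9 1.6 1.6] 
  [[0.5215, 0.1318], [0.5215, 0.1318], [0.5124, 0.078], [0.512, 0.0778]] mid [0.5168 0.1049] 
  sides mm [ 0.1 54.5  0.4 54.8] ang [ -88.   -99.6 -152.3   80.1]
holder foot moved [0.8 0.9 0. ] 
  [[0.5408, 0.2369], [0.4543, 0.2597], [0.481, 0.3488]] mid [0.492  0.2818] 
  sides mm [ 89.4  93.  126.9] ang [165.2  73.3 -61.9]
collar moved [0.  1.4 0.9 1.5] 
  [[0.5452, 0.321], [0.5364, 0.261], [0.474, 0.2747], [0.4901, 0.3349]] mid [0.5114 0.2979] 
  sides mm [60.7 63.9 62.3 56.7] ang [-98.3 167.6  75.  -14.2]
black (25, 9, 12, 15) [[27, 9], [32, 10], [35, 13], [36, 18], [34, 23], [28, 22], [25, 19]]
```

```bash
cat >> h.py <<'E'
def Q(yaw): # tool down, tool x at yaw (rad)
    r=R.from_euler('z',yaw)*R.from_euler('x',np.pi); x,y,z,w=r.as_quat(); return [w,x,y,z]
E
python3 - <<'E'
from h import *
b=onz("top",[(201,190.5),(193,197)],.119); a=onz("top",[(190,194),(198,186)],.167)
print("handle base",b.mean(0),"top",a.mean(0))
# scene: silhouette of black handle
s=np.load("pics/scene0.npy").astype(int)[240:300,285:365]
m=(s.max(2)<75).astype(np.uint8); 
n,l,st,c=cv2.connectedComponentsWithStats(m); 
for i in range(1,n):
    if st[i,4]>60: print(st[i],c[i]+[285,240])
print(proj("scene",[(.512,.297,.143)]),proj("top",[(.512,.297,.143)]))
t=np.load("pics/top0.npy").astype(int)[175:235,165:245]; m=(t.max(2)<45).astype(np.uint8); print(cv2.connectedComponentsWithStats(m)[2:])
yaw=np.radians(165)
for p,y in [((.512,.297,.127),np.radians(166.5)),((.54,-.24,.178),np.radians(184)),((.5,.106,.21),np.radians(172)),((.54,-.24,.178),np.radians(4)),((.5,.106,.21),np.radians(-8))]:
    j=inverse_kinematics(p,Q(y)); print(None if j is None else np.round(j,2))
E
```

```text
handle base [0.51045316 0.29656399 0.119     ] top [0.50683045 0.29497494 0.167     ]
[ 26   3  14  23 249] [317.12449799 253.69477912]
[ 16  25   9  35 181] [305.         282.35911602]
[[316.86735622 254.14304834]] [[195.03431307 190.45733998]]
(array([[   0,    0,   80,   60, 4486],
       [  24,    9,   13,   16,  150],
       [  27,   17,   25,   23,  164]], dtype=int32), array([[39.65604102, 29.90994204],
       [30.32666667, 16.14      ],
       [43.62195122, 30.50609756]]))
[ 0.51  0.5   1.77  0.    0.88 -0.83]
[-0.44  0.43  1.74  0.    0.97 -2.08]
[ 0.19  0.27  1.89  0.    0.98 -1.25]
[-0.44  0.43  1.74 -0.    0.97  1.06]
[ 0.19  0.27  1.89 -0.    0.98  1.9 ]
```

```bash
python3 - <<'E'
from h import *
print(onz("top",[(195.33,191.14)],.143),onz("scene",[(317.12,253.69)],.143))
p=np.array([.5107,.2967,.127]); q=Q(np.radians(166.5))
move_pose(p+[0,0,.12],q); print(get_time(),get_tcp_pos())
movel(p,v=.12); print(get_time(),get_tcp_pos())
command_gripper(0); print("w mm",get_grip_width()*88,get_finger_force(),get_ft_force(),get_time(),get_tcp_pos())
movel(p+[0,0,.17],v=.15); print(get_time(),get_grip_width()*88,get_ft_force())
for n in("scene","top"):
    im=read_camera(n); np.save(f"pics/{n}1.npy",im)
uv=proj("scene",[p+[0,0,.06]])[0].astype(int); print(uv,proj("top",[p+[0,0,.06]]))
im=np.load("pics/scene1.npy")[:,:,::-1]; y0=max(uv[1]-60,0);x0=uv[0]-80; print(x0,y0)
cv2.imwrite("pics/s1.png",cv2.resize(im[y0:y0+120,x0:x0+160],(800,600),interpolation=cv2.INTER_CUBIC))
E
```

```text
[[0.51042131 0.29629125 0.143     ]] [[0.51078858 0.29628821 0.143     ]]
3.2167 [0.51104951 0.29607752 0.24696031]
4.3667 [0.5112065  0.29697561 0.12771789]
w mm 19.81588888661643 29.99996781349182 [ 0.65501686  0.46120649 -0.5767588 ] 5.4167 [0.51069801 0.296736   0.12698543]
6.7 19.9765769671214 [ 0.61937399  0.66557909 -1.91816655]
[318 239] [[191.64144145 185.90571193]]
238 179
```

View pics/s1.png

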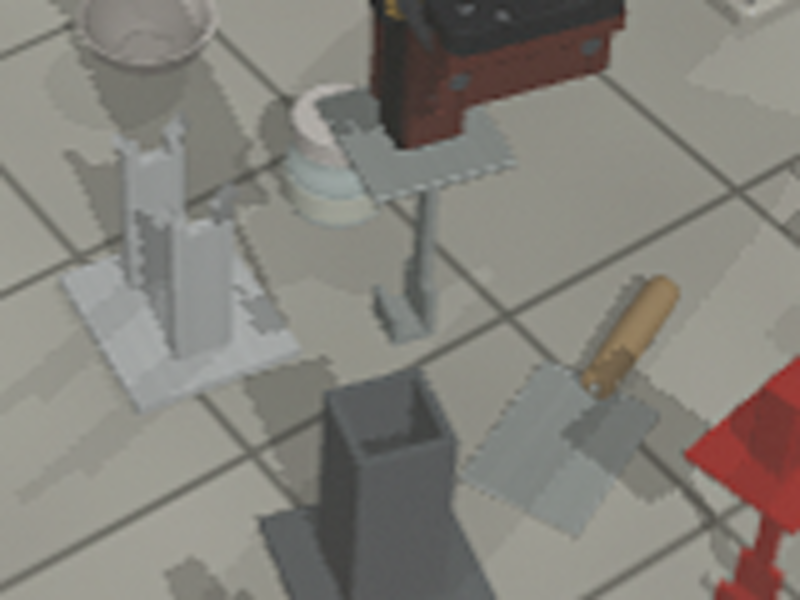

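```bash
python3 - <<'E'
from h import *
print(proj("scene",[(.5107,.2967,.182)]),proj("top",[(.5107,.2967,.182)]))
t=np.load("pics/top1.npy")[:,:,::-1]; s=np.load("pics/scene1.npy")[:,:,::-1]
def z(im,x,y,w,h,k,g=1):
    c=(255*(im[y:y+h,x:x+w]/255.)**g).astype(np.uint8); return cv2.resize(c,(w*k,h*k),interpolation=cv2.INTER_CUBIC)
cv2.imwrite("pics/c2.png",np.hstack([z(t,404,114,50,60,10,.6)[:, :400],np.vstack([z(t,255,182,40,30,10),z(s,255,199,40,30,10)])]))
E
```

```text
[[318.13502093 241.4910295 ]] [[192.05494431 186.50836976]]
```

View pics/c2.png

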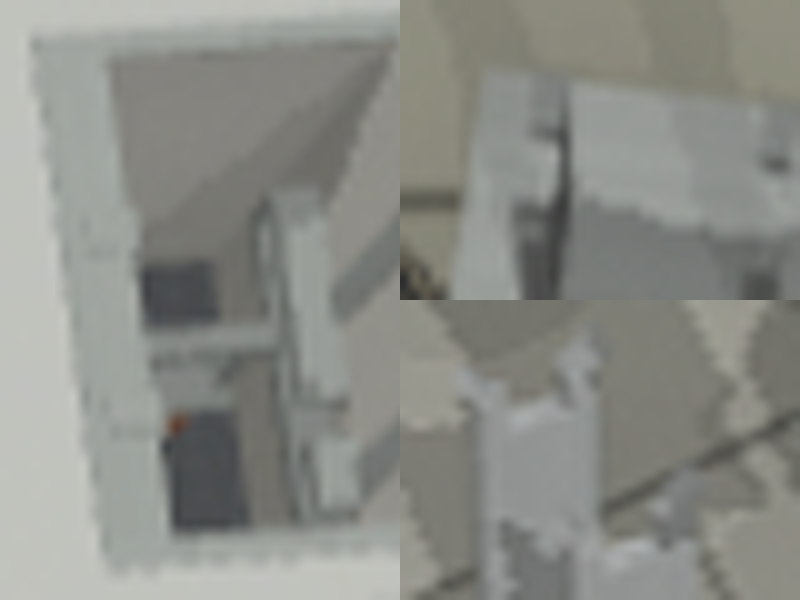

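```bash
python3 - <<'E'
from h import *
M=np.array([.6193,-.2384]); a=np.radians(3.9); Rb=np.array([[np.cos(a),-np.sin(a)],[np.sin(a),np.cos(a)]])
def b(n,c,z):
    uv=np.array(c,float)/10-.45+[404,114]; w=onz("top",[uv],z)[0,:2]; print(n,np.round(1000*(w-M)@Rb,1))
b("bar rear top L",(150,330),.081);b("bar rear top R",(278,322),.081);b("bar front top?",(215,350),.081)
b("bar right end hidden",(280,338),.081)
b("rear keeper front edge",(325,402),.088);b("front keeper rear edge",(335,436),.088)
b("keeper inner edge",(300,400),.088);b("keeper inner edge rear",(270,195),.088);b("front keeper front",(360,515),.088)
b("left inner mouth edge mid",(140,250),.15)
S=np.array([.499,.106]);
def st(n,c,z,cam,off):
    uv=np.array(c,float)/10-.45+off; print(n,onz(cam,[uv],z)[0,:2])
# stand notch tips z .113, top view
for n,c in [("L rear post piece c",(547,72)),("L rear bottom",(550,135)),("L front top",(535,212)),("R rear bottom",(775,160)),("R front top",(760,270))]:
    st(n,(c[0]-400,c[1]),.113,"top",[255,182])
for n,c in [("farpost tipL",(467,380)),("farpost tipR",(592,345)),("near tipR",(690,480))]:
    st(n,(c[0]-400,c[1]-300),.113,"scene",[255,199])
E
```

```text
bar rear top L [14.8  9.3]
bar rear top R [ 14.5 -21.9]
bar front top? [ 8.6 -5.7]
bar right end hidden [ 10.5 -21.8]
rear keeper front edge [ -8.6 -27.7]
front keeper rear edge [-17.3 -28.8]
keeper inner edge [ -7.7 -21.8]
keeper inner edge rear [ 44.4 -22.1]
front keeper front [-37.2 -31.9]
left inner mouth edge mid [10.9 31.8]
L rear post piece c [0.52253641 0.13178597]
L rear bottom [0.50762534 0.13114308]
L front top [0.48954915 0.13462359]
R rear bottom [0.50135082 0.07969005]
R front top [0.47562183 0.08344135]
farpost tipL [0.51486693 0.07949217]
farpost tipR [0.48301214 0.08637468]
near tipR [0.48962102 0.13845453]
```

```bash
cat >> h.py <<'E'
M=np.array([.6193,-.2384]); A=np.radians(3.9); Rb=np.array([[np.cos(A),-np.sin(A)],[np.sin(A),np.cos(A)]])
def B(x,z,y=0): # TCP for rod origin at bath-frame x,y (mm), height z (mm)
    return np.r_[M+Rb@(np.array([x,y])/1000),z/1000+.115]
def st(tag):
    p=get_tcp_pos(); f=np.array(get_ft_force()); q=(np.array(p[:2])-M)@Rb*1000
    print(tag,"t",round(get_time(),2),"bath xy mm",np.round(q,2),"z",round((p[2]-.115)*1000,2),"F",np.round(np.r_[f[:2]@Rb,f[2]],2),flush=True)
E
python3 - <<'E'
from h import *
move_pose(B(-14,185),Q(np.pi+A)); st("above")
print(movel(B(-14,60),v=.1,until_force=6)); wait(.15); st("down")
print(movel(B(15.6,60),v=.03,until_force=4)); wait(.15); st("back")
print(movel(B(13.6,60),v=.02)); wait(.1); st("rel")
print(movel(B(13.6,72),v=.02,until_force=3)); wait(.15); st("up")
E
```

```text
above t 8.77 bath xy mm [-13.68   0.9 ] z 185.03 F [ 0.28 -0.74 -0.93]
False
down t 10.32 bath xy mm [-13.68  -0.14] z 60.68 F [-0.26 -0.25 -1.32]
False
back t 11.6 bath xy mm [15.55 -0.03] z 60.06 F [ 0.42  0.37 -1.82]
False
rel t 11.95 bath xy mm [13.58 -0.04] z 60.06 F [-0.25 -0.05 -0.85]
False
up t 12.85 bath xy mm [13.5   0.04] z 71.79 F [ 0.51  1.19 -1.39]
```

```bash
python3 - <<'E'
from h import *
print(movel(B(2,72),v=.015,until_force=2.8)); st("pull1")
print(movel(B(-24,72),v=.01,until_force=2.8)); st("pull2")
fs=[]
for i in range(6): wait(.05); fs.append(get_ft_force())
print(np.mean(fs,0)); st("hold")
E
```

```text
False
pull1 t 13.78 bath xy mm [1.96 0.  ] z 72.01 F [-0.53 -0.65 -2.53]
True
pull2 t 15.41 bath xy mm [-1.496e+01  1.000e-02] z 71.67 F [ 3.1  -0.23 -0.48]
[ 2.88042469  0.11872651 -0.15494006]
hold t 15.71 bath xy mm [-14.97   0.15] z 71.13 F [ 3.8  -0.23  0.02]
```

```bash
python3 - <<'E'
from h import *
movel(B(-14.3,72),v=.01); wait(.2); st("relax")
r=movel(B(-14.3,98),v=.015,until_force=4); st("lift")
if not r:
    wait(.1); st("ok"); movel(B(-14.3,240),v=.1,until_force=5); wait(.3); st("top")
    t=[];[(wait(.05),t.append(get_ft_force()[2])) for i in range(6)]; print(np.mean(t))
    for n in("scene","top"): np.save(f"pics/{n}2.npy",read_camera(n))
    uv=proj("scene",[get_tcp_pos()-np.array([0,0,.13])])[0].astype(int); ut=proj("top",[get_tcp_pos()-np.array([0,0,.13])])[0].astype(int);print(uv,ut)
    f=lambda im,u:cv2.resize(im[max(u[1]-50,0):,max(u[0]-33,0):][:100,:66,::-1],(396,600),interpolation=cv2.INTER_CUBIC)
    cv2.imwrite("pics/l2.png",np.hstack([f(np.load("pics/scene2.npy"),uv),f(np.load("pics/top2.npy"),ut)]))
E
```

```text
relax t 16.23 bath xy mm [-14.59   0.12] z 71.75 F [ 1.98  0.17 -1.86]
lift t 18.11 bath xy mm [-14.33   0.02] z 97.91 F [-0.25 -0.81 -3.13]
ok t 18.21 bath xy mm [-1.436e+01  1.000e-02] z 97.92 F [-0.36 -0.62 -3.15]
top t 20.07 bath xy mm [-14.35   0.04] z 239.75 F [-0.09 -0.46 -2.11]
-2.2428773669447364
[165 119] [444 136]
```

View pics/l2.png

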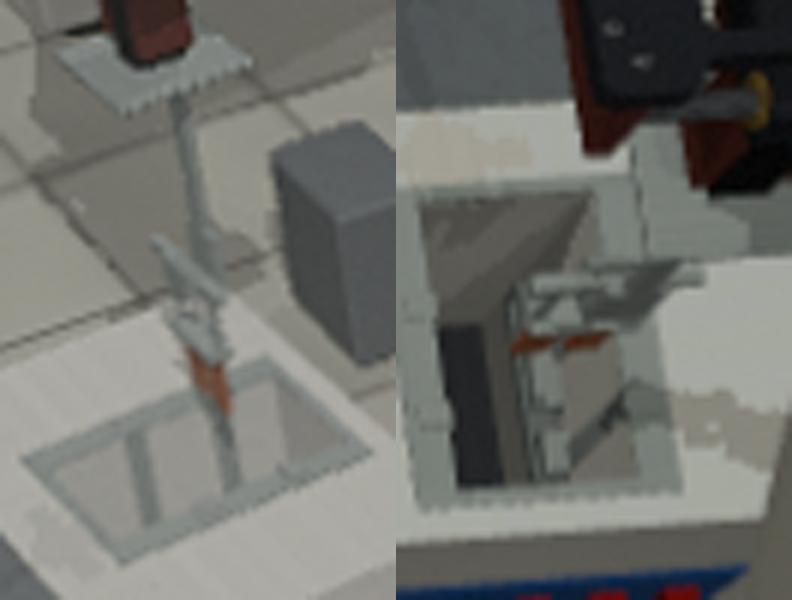

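```bash
cat >> h.py <<'E'
S=np.array([.5005,.108]); YS=np.radians(-8.3)
def look(k):
    p=np.array(get_tcp_pos())-[0,0,.112]; 
    for n in("scene","top"): np.save(f"pics/{n}{k}.npy",read_camera(n))
    out=[]
    for n in("scene","top"):
        u=proj(n,[p-[0,0,.035]])[0].astype(int); o=(max(u[0]-25,0),max(u[1]-(37 if n=="scene" else 30),0)); print(n,"offset",o)
        out.append(cv2.resize(np.load(f"pics/{n}{k}.npy")[o[1]:o[1]+75,o[0]:o[0]+50,::-1],(400,600),interpolation=cv2.INTER_CUBIC))
    cv2.imwrite(f"pics/k{k}.png",np.hstack(out))
E
python3 - <<'E'
from h import *
movel(np.r_[S,.355],v=.14); st("a")
move_pose(np.r_[S,.355],Q(np.pi+YS)); st("b")
movel(np.r_[S,.300],v=.06); wait(.4); st("c"); print(get_tcp_pos())
look(3)
E
```

```text
a t 23.22 bath xy mm [-94.88 353.34] z 239.97 F [-0.19  0.11 -2.62]
b t 23.53 bath xy mm [-94.92 353.47] z 239.98 F [-0.76 -0.5  -2.2 ]
c t 25.0 bath xy mm [-94.93 353.68] z 185.15 F [-0.47 -0.87 -2.21]
[0.50053928 0.10799992 0.30015   ]
scene offset (np.int64(247), np.int64(161))
top offset (np.int64(254), np.int64(163))
```

View pics/k3.png

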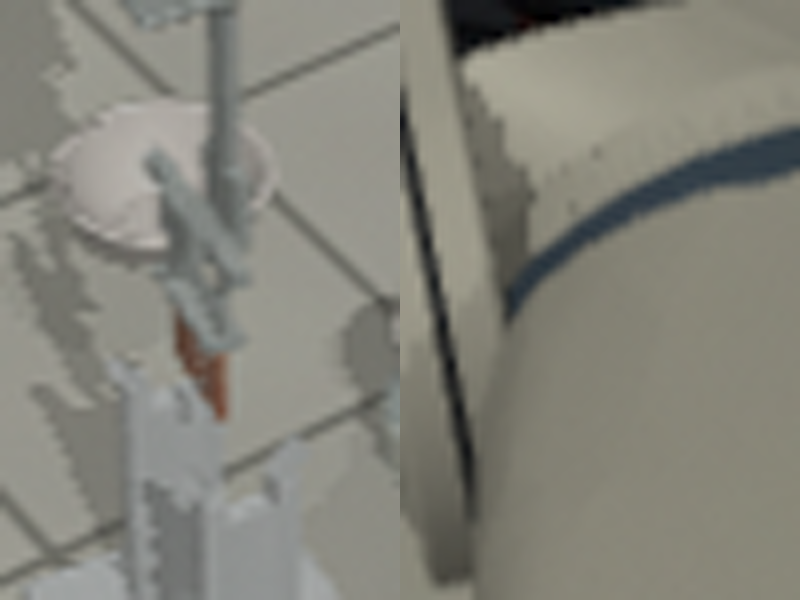

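```bash
python3 - <<'E'
from h import *
o=np.array([247,161]); c=lambda *p:(np.array(p,float)+.5)/8-.5+o
e=onz("scene",c((157,160),(240,276)),.190); print("bar ends",e,"len",np.linalg.norm(e[0]-e[1]),"mid",e.mean(0), "yaw",np.degrees(np.arctan2(*(e[1]-e[0])[:2])))
print("rod at",get_tcp_pos())
t=onz("scene",[(267.4,204.8),(277.6,218.4)],.113); d=t[1]-t[0]; print("notch tips",t,"sep",np.linalg.norm(d),"mid",t.mean(0),"yaw",-np.degrees(np.arctan2(d[0],d[1])))
# foot in scene, refine
s=cv2.cvtColor(np.load("pics/scene1.npy"),cv2.COLOR_RGB2GRAY)
p=(np.array([(62,278),(145,408),(300,350)],np.float32)+.5)/5-.5+np.float32([238,179])
q=cv2.cornerSubPix(s,p.astype(np.float32).reshape(-1,1,2).copy(),(3,3),(-1,-1),(3,30,.01))[:,0]; w=onz("scene",q,.006); print(q-p,w,"foot mid",(w[0]+w[2])/2,np.linalg.norm(np.diff(w,axis=0),axis=1))
E
```

```text
bar ends [[0.49941013 0.08128832 0.19      ]
 [0.50730604 0.13656646 0.19      ]] len 0.05583921603149678 mid [0.50335808 0.10892739 0.19      ] yaw 8.129115348953873
rod at [0.50052105 0.10800951 0.30004964]
notch tips [[0.49919409 0.08278425 0.113     ]
 [0.50473964 0.13560325 0.113     ]] sep 0.0531093199344632 mid [0.50196686 0.10919375 0.113     ] yaw -5.993617798466167
[[0.        0.       ]
 [1.1078796 1.7471619]
 [0.        0.       ]] [[0.53741395 0.05419245 0.006     ]
 [0.55042692 0.15818822 0.006     ]
 [0.4645214  0.16409622 0.006     ]] foot mid [0.50096767 0.10914433 0.006     ] [0.10480677 0.08610844]
```

```bash
python3 - <<'E'
from h import *
P=S+[-.001,.0003]; u=np.array([np.cos(YS),np.sin(YS)])
T=lambda x,z:np.r_[P+u*x/1000,z/1000+.115]
print(movel(T(0,118),v=.06,until_force=5)); st("1")
print(movel(T(0,98),v=.03,until_force=4)); st("2")
print(movel(T(0,76),v=.02,until_force=5)); wait(.2); st("3")
E
```

```text
False
1 t 26.37 bath xy mm [-95.64 354.08] z 118.39 F [-0.44  1.64 -2.57]
False
2 t 27.18 bath xy mm [-95.83 354.08] z 98.04 F [-1.11  0.43 -3.19]
False
3 t 28.63 bath xy mm [-95.87 354.05] z 76.1 F [ 0.65  0.31 -1.84]
```

```bash
python3 - <<'E'
from h import *
np.save("pics/a.npy",read_camera("scene")); im=np.load("pics/a.npy")
cv2.imwrite("pics/k4.png",cv2.resize(im[165:265,220:320,::-1],(600,600),interpolation=cv2.INTER_CUBIC))
t=[];[(wait(.04),t.append(get_ft_force())) for i in range(5)]; print(np.mean(t,0))
E
```

```text
[ 0.18265063  0.10473043 -1.54708811]
```

View pics/k4.png

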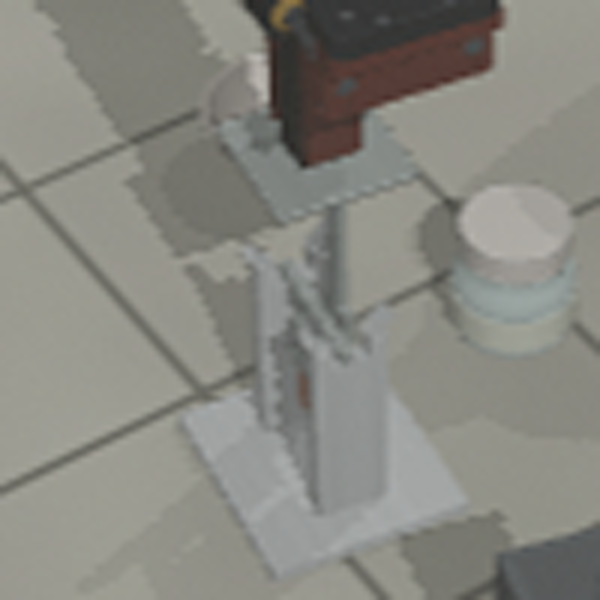

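The crossbar lies in both notches (ends near pixels (300,265) and (350,345)), so I'll back the hook out and return the rod.

```bash
python3 - <<'E'
from h import *
P=S+[-.001,.0003]; u=np.array([np.cos(YS),np.sin(YS)])
T=lambda x,z:np.r_[P+u*x/1000,z/1000+.115]
r=movel(T(-45,76),v=.05,until_force=2.5); st("back"); print(r)
if not r:
    movel(T(-45,185),v=.15)
    p=np.array([.5107,.2967,.127]); q=Q(np.radians(166.5))
    move_pose(p+[0,0,.175],q); wait(.2); st("above")
    print(movel(p+[0,0,.01],v=.08,until_force=5)); st("in")
    print(movel(p+[0,0,-.001],v=.02,until_force=3)); st("down"); print(get_tcp_pos())
    np.save("pics/b.npy",read_camera("scene"))
    cv2.imwrite("pics/k5.png",cv2.resize(np.load("pics/b.npy")[165:315,220:370,::-1],(600,600),interpolation=cv2.INTER_CUBIC))
E
```

```text
back t 29.94 bath xy mm [-139.57  363.58] z 76.1 F [ 0.94  0.06 -1.46]
False
above t 31.8 bath xy mm [-72.07 539.72] z 187.21 F [-0.16  0.09 -1.16]
False
in t 34.01 bath xy mm [-71.74 541.37] z 22.36 F [ 0.01 -0.64 -1.14]
True
down t 34.51 bath xy mm [-72.06 541.18] z 11.94 F [0.02 0.23 3.6 ]
[0.5106032  0.29662781 0.12693728]
```

View pics/k5.png

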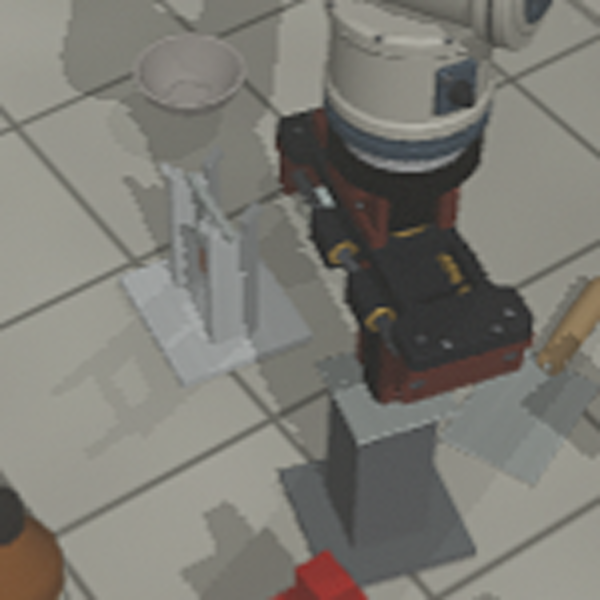

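The carrier hangs in the stand (around (205,215)), and the collar rests on the holder rim (around (390,400)). Next I'll release the rod, retreat and check.

```bash
python3 - <<'E'
from h import *
command_gripper(0.6); wait(.2); st("open")
p=np.array([.5107,.2967,.127]); movel(p+[0,0,.15],v=.12); wait(.4); st("up"); print(get_grip_width())
np.save("pics/c.npy",read_camera("scene"))
cv2.imwrite("pics/k6.png",cv2.resize(np.load("pics/c.npy")[165:315,220:370,::-1],(600,600),interpolation=cv2.INTER_CUBIC))
s=np.load("pics/c.npy").astype(int)[240:300,285:365]
n,l,a,c=cv2.connectedComponentsWithStats((s.max(2)<75).astype(np.uint8)); print([(a[i].tolist(),c[i]+[285,240]) for i in range(1,n) if a[i,4]>60])
E
```

```text
open t 35.45 bath xy mm [-72.73 540.88] z 11.38 F [ 0.92 -0.6   0.6 ]
up t 37.26 bath xy mm [-72.   541.22] z 161.86 F [ 0.05  0.11 -0.19]
0.5969984927386108
[([26, 3, 14, 22, 245], array([317.06530612, 253.57142857])), ([16, 25, 8, 35, 169], array([304.90532544, 281.84615385]))]
```

View pics/k6.png

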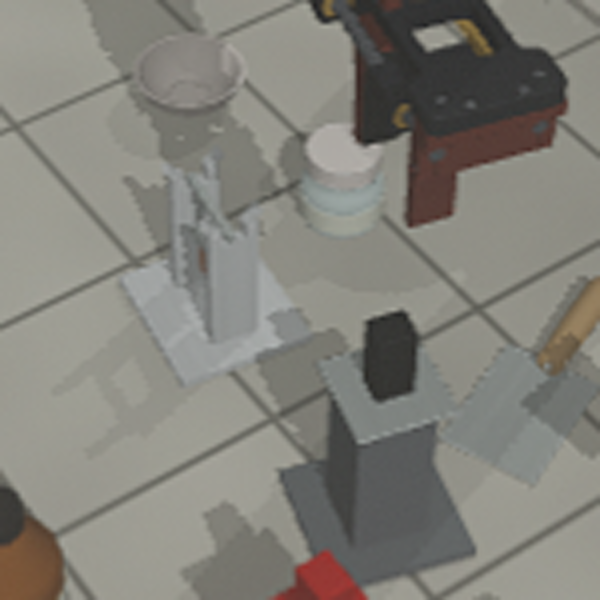

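The rod is home (handle centroid at pixel (317.1,253.6), as at the start), the carrier hangs in the notches, and the gripper is clear.

```bash
python3 -c "
from station import *
print(job_done())"
```

```text
the job is handed in; nothing more can be done
None
```

The job is handed in at about 37 s of the 69 s allowed: the last picture shows the carrier hanging by its crossbar in both drip-stand notches, off the hook, and the hook rod back in its holder with the collar on the rim; `job_done()` returned no verdict.

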